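# Close the glue press, flip the catch and hold the lever

### The job

The glue press on the bench squeezes a glued pair of blanks only as long as its lever is held. Gently lower its wooden cover fully closed, then flip the safety catch fully over to the left, off the lever, then pull the lever by its black grip all the way towards you and hold it there: finish while still holding the lever at the end of its travel, with the cover closed and the catch flipped. Leave the other things on the bench where they are.

Things in the scene. Friction and masses are not known exactly. Their poses are not given: they have to be found in the camera images.
- press: Fixed hand glue press. Origin: centre of its plywood base's underside. Axes: x away from the operator, y to the left, z up. In mm: base x -120..120, y -160..150, z 0..18; open wooden box with hinged cover x -80..70, y -10..140, top at z 68; lever tower x 20..70, y -97..-43, top z 98; catch bracket x -51..25, y -40..-20, top z 120. Box left, lever right, catch between
- cover (a joint): Cover hinge, rad: 0 = closed flat on the box, 1.4 = nearly upright; starts at 0.9 to 1.3. It runs along the press's y at the box's far edge and is stiff (0.35 N m friction): the cover stays where it is left and closes when its outer (top, far) face is pushed with 3 to 6 N near the free edge
- cover_hinge (a point): Middle of the cover's hinge line, fixed to the press at (74, 65, 72) mm. The cover is 150 mm wide along y, reaches 156 mm from the hinge towards -x of the press (plus a 10 mm lip), its outer face lies 8 mm above the hinge line when closed (80 mm above the bench)
- cover_edge (a point): Point on the cover's outer face at mid-width, 150 mm from the hinge line, near the free edge; turns with the cover
- catch (a joint): Hinge of the steel safety catch, rad: 0 = locked (starts at 0 to 0.1), 1.3 = fully flipped. Locked, its thumb tab stands up at the near end of the shaft and a short arm at the far end blocks the lever. Push the tab over to the left (+y of the press), towards the cover: the arm lifts, clear of the lever beyond 0.9. It stays where left (0.06 N m friction, 2 N at the tab)
- catch_shaft (a point): Point on the axis of the catch's shaft just under the tab, fixed to the press at (-60, -30, 110) mm; the shaft lies along the press's x
- catch_tab (a point): Centre of the round end of the catch's thumb tab, 44 mm from the shaft axis; tab 14 mm wide along the press's x, 8 mm thick along y when upright (round end 20 mm across, 10 mm thick), reaching 54 mm from the axis
- lever (a joint): Hinge of the lever, rad: 0 = at rest, leaning 0.35 rad back (+x of the press) from vertical; grows as its top is pulled towards the operator (-x of the press), stop at 1.05 (leaning 0.7 rad forward). A spring returns it: 0.5 N m at 0, 1.7 N m at 1.05, so 4 to 13 N at the grip; released, it flies back
- lever_pivot (a point): Point of the lever's hinge axis (along the press's y) in the plane of its steel arm, fixed to the press at (40, -70, 75) mm; the arm is a 16 mm round bar, 140 mm long
- lever_grip (a point): Middle of the part of the black round grip to hold: 140 mm from the hinge axis and 55 mm to the right (-y) of the arm. The grip is 20 mm in diameter, lies along the press's y, sticking out to the right of the arm's top from 18 to 88 mm from the arm; it stays horizontal and can be pinched from above, across its diameter
- glue_bottle: Bystander: upright glue bottle, 57 mm across, 166 mm tall. Origin at the centre of its underside
- tape_roll: Bystander: roll of masking tape lying flat, 105 mm across, 24 mm high. Origin at the centre of its underside
- brush: Bystander: flat glue brush lying down, 209 x 42 x 14 mm. Origin at the centre of its underside
- jar: Bystander: screw-top jar, 67 mm across, 86 mm tall. Origin at the centre of its underside
- sander: Bystander: sanding block, 65 x 110 x 35 mm. Origin at the centre of its underside
- small_plane: Bystander: small hand plane, 48 x 164 x 55 mm. Origin at the centre of its underside

How it is judged:
On the way, in this order (a step that is already met when the one before it is completed fails the run):
1. the cover is closed, the catch still locking the lever (value of joint cover below 0.05 rad and value of joint catch below 0.5 rad and value of joint lever below 0.15 rad), for 0.2 s.
2. the catch is flipped with the cover closed and the lever still at rest (value of joint catch above 1.05 rad and value of joint cover below 0.05 rad and value of joint lever below 0.15 rad), for 0.2 s.
3. the lever is pulled to its end (value of joint lever above 0.93 rad and value of joint catch above 1 rad and value of joint cover below 0.06 rad), for 0.3 s.
At the end, for the whole second after the job is handed in: The robot holds the lever (contact over 2 N) still and at the end of its travel (over 0.93 of 1.05 rad), the cover is closed (within 0.06 rad) and the catch flipped (over 1.0 of 1.3 rad) (all of step 3 and contact force between any of the fingers, the arm and press above 2 N and velocity of joint lever between -0.2 and 0.2 rad/s); the arm keeps its last pose, push and grip.
It fails at once if the cover is slammed (closing faster than 4 rad/s) (velocity of joint cover below -4 rad/s).
It fails at once if a bystander is moved more than 40 mm or knocked over (distance of any of glue_bottle, tape_roll, brush, jar, sander, small_plane from where it was at the start of the episode above 0.04 m or angle between any of glue_bottle, jar's own z axis and vertical above 0.5 rad).
It also fails if it takes over 64 s, if anything falls off the work surface, if the arm or the gripper's body presses on something with over 40 N, if the wrist force passes 120 N, or if a joint passes its speed limit or range.

### The arm

A 6-joint arm with a two-finger parallel gripper is mounted at the origin on a cart in front of the work surface, level with it; the furniture and walls round the work are solid. World frame = base frame: x ahead of the robot, y to its left, z up, the work surface at z = 0. Lengths are in m, angles in rad, forces in N, time in s.
With the tool pointing down it reaches from about 0.35 to 0.975 m from the base axis. Payload 4.9 kg.
Tool frame: the origin (TCP) lies at the very end of the fingers, on their centre line; the grasp point (between the pads) lies 19 mm behind it; z points along the fingers, x is the direction in which the jaws open and shut, and the axes are right-handed (so a half turn about z gives the same grasp; the last joint's range is limited). The gripper opens to 85 mm and grips with 20 to 120 N. Pads are 22 mm wide; open, the fingers measure 114 mm over their backs; the gripper's body (76 mm by 85 mm) begins 54 mm behind the grasp point. The pads swing forward as they close: fully open they stand 13 mm farther back than shut.
Start: joints at [-1.342, 0.053, 1.613, -0, 1.476, -0.119], TCP at [0.213, -0.588, 0.231] pointing down, gripper open.
Joint ranges: [-3.01, 3.01], [-1.01, 2.22], [0.06, 2.58], [-1.02, 4.17], [0.09, 2.62], [-3.14, 3.14]. Speed limits (rad/s): [2.57, 2.57, 3.14, 3.14, 3.14, 3.14].

### API

Orientations are given as a unit quaternion [w, x, y, z].
In Python, from plant import * gives the robot as it stands.
- The arm moves only by the shell command python3 -m inch 'ROWS'. ROWS is text: rows parted by semicolons, each of 7 numbers parted by spaces: the shift along the tool's x, y, z in m, then the turn, a rotation vector about the tool's x, y, z in rad, then the closure, from 0 (fully open) to 1 (shut). A call has 1 to 10 rows; each row shifts and turns the commanded pose from where the row before left it, along the tool's axes as they then stand; what a row does not reach is not made up. A row lasts 1/12 s, in which the tool goes at most 41.7 mm and 7.16 degrees, less where a joint would pass 70% of its speed; a pose out of reach is approached as far as the arm can. A call with a gripper value outside its range is refused whole. The fingers move at their own pace and stop on an object; the grip force is fixed at half the most. Time passes only in rows, so rows that do not move let the fingers close. It gives the time, the measured TCP pose, the force and the opening at its end, in the units of the state.
- state(): the state, without advancing time (a new reading comes with each control period).
- grab_frame(name): name is "side" or "top" or "wrist"; returns the picture (480x640x3 uint8, blue, green, red); there is no depth.
- camera_info(name): a dict with "vertical_fov" (degrees; the focal length in pixels is half the picture's height over the tangent of half this angle, whatever the lens; pixels are square), "cx", "cy" (the principal point, pixels), "k1" (the pictures are not rectified: a ray, as slopes to the right and down, at radius r is drawn at 1 + k1 r^2 times it, then the intrinsics apply), "origin" and "rotation" of the camera in the world. Camera axes: x right, y down, z forward; pixel columns grow to the right and rows downward; lengths in m; the calibration is good to about 2 mm. A picture is of the moment at which its call begins: read the wrist's pose just before it. camera_info takes no time and is no camera call; for the wrist camera it gives the pose at the moment of the call.
- job_done(): hands the job in, once; it reports no verdict.
The state is a dict: "time": time; "joint_pos": joint angles; "joint_vel": joint speeds; "joint_efforts": joint torques, N m; "tool_pos": TCP position; "tool_rot": TCP orientation; "contact_force": force on the tool from outside, world axes, zero at the start; "ft_torque": the same for the moment, N m; "gripper_width": opening from 0.0 (shut) to 1.0 (fully open).
Only numpy, scipy, OpenCV 4.12 (cv2) and the standard library are available. Lean on these libraries where they do the work, as an engineer would, in place of code of your own. Each camera call takes 0.05 s, during which the arm holds its last target.

## Working session

There is one attempt and no reset: what is moved stays moved. The work goes in short steps, Python scripts to look and compute and a shell command to move; the robot and the scene stay as the last step left them, time stands still between calls to the robot, and variables do not carry over. Pictures are saved under pics/ and viewed, and the job is handed in when it is done.

```bash
mkdir -p pics; ls
python3 - <<'E'
from plant import *
import cv2
s=state();print(s)
for n in("side","top","wrist"):
    i=camera_info(n);print(n,i)
    cv2.imwrite(f"pics/{n}0.png",grab_frame(n))
E
```

```text
pics
{'time': 0.0, 'joint_pos': array([-1.34199113e+00,  5.33497553e-02,  1.61432770e+00,  5.91630277e-06,
        1.47596928e+00, -1.19014056e-01]), 'joint_vel': array([-0.00062764,  0.00116922,  0.00057326, -0.00053026, -0.0016066 ,
       -0.00083615]), 'joint_efforts': array([ 4.47955235e-04, -3.93677759e+01, -3.70177674e+01, -1.52782955e-04,
        6.98031407e-03,  4.09491108e-08]), 'tool_pos': array([ 0.21288035, -0.58695943,  0.23004728]), 'tool_rot': array([-6.87479114e-04,  8.18793782e-01, -5.74086830e-01, -7.63014325e-04]), 'contact_force': array([-0.67754767, -0.17358627, -0.49943827]), 'ft_torque': array([0.0094169 , 0.00930151, 0.02071358]), 'gripper_width': 0.9982680933748295}
side {'vertical_fov': 52.49463529716237, 'cx': 312.10956772187933, 'cy': 242.722719298169, 'k1': -0.08548730666726558, 'origin': array([0.44911362, 1.13233726, 0.64602752]), 'rotation': array([ 0.02560763, -0.02941182,  0.83691219, -0.54594614])}
top {'vertical_fov': 57.93338545076948, 'cx': 319.90470184479176, 'cy': 237.82794037609074, 'k1': -0.04032951887077941, 'origin': array([ 0.37391687, -0.04670353,  1.11348104]), 'rotation': array([-0.06818151,  0.70973396, -0.69958579,  0.04699695])}
wrist {'vertical_fov': 65.89664541354388, 'cx': 325.9158613806206, 'cy': 242.61581146099545, 'k1': 0.0060854833635283385, 'origin': array([ 0.28461804, -0.5618532 ,  0.37247931]), 'rotation': array([ 0.12246753,  0.80940836, -0.56766126, -0.08729557])}
```

View pics/top0.png

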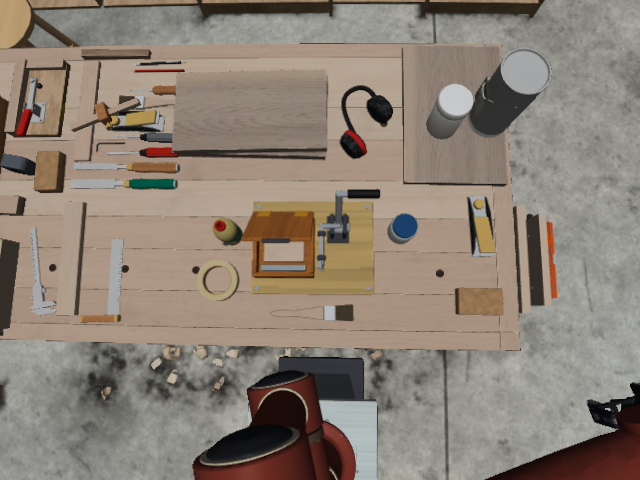

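View pics/side0.png

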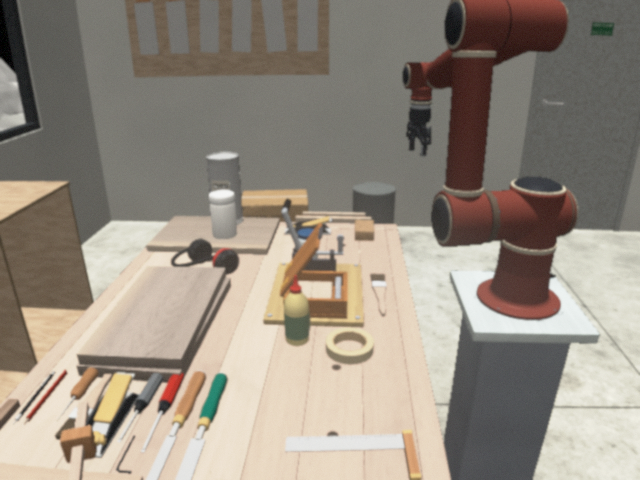

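View pics/wrist0.png

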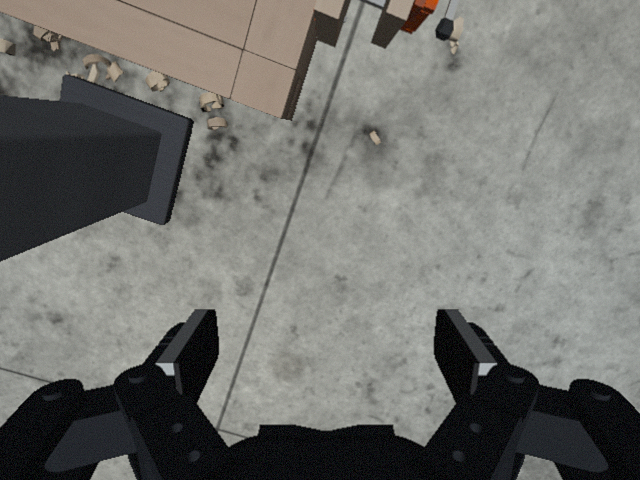

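```bash
cat > h.py <<'E'
import numpy as np, cv2
from scipy.spatial.transform import Rotation as R
def q2R(q): return R.from_quat([q[1],q[2],q[3],q[0]]).as_matrix()
def K(i):
    f=240/np.tan(np.radians(i["vertical_fov"])/2); return f
def ray(i,uv):
    f=K(i); d=np.array([(uv[0]-i["cx"])/f,(uv[1]-i["cy"])/f]); s=d.copy()
    for _ in range(20): s=d/(1+i["k1"]*(s@s))
    v=q2R(i["rotation"])@np.array([s[0],s[1],1]); return np.array(i["origin"]),v/np.linalg.norm(v)
def onz(i,uv,z):
    o,v=ray(i,uv); return o+v*(z-o[2])/v[2]
def proj(i,P):
    c=q2R(i["rotation"]).T@(np.array(P)-i["origin"]); s=c[:2]/c[2]; s=s*(1+i["k1"]*(s@s)); return s*K(i)+[i["cx"],i["cy"]]
def tri(rs):
    A=np.zeros((3,3));b=np.zeros(3)
    for o,v in rs:
        M=np.eye(3)-np.outer(v,v);A+=M;b+=M@o
    p=np.linalg.solve(A,b); return p,[np.linalg.norm((np.eye(3)-np.outer(v,v))@(p-o)) for o,v in rs]
E
python3 - <<'E'
from plant import *
from h import *
im=cv2.imread('pics/top0.png')
hsv=cv2.cvtColor(im,cv2.COLOR_BGR2HSV)
for p in [(262,205),(350,280),(300,285),(365,240),(230,300),(390,270),(270,225)]: print(p,hsv[p[1],p[0]])
c=im[180:320,190:450]; cv2.imwrite('pics/topc.png',cv2.resize(c,None,fx=3,fy=3,interpolation=cv2.INTER_CUBIC))
im=cv2.imread('pics/side0.png')
c=im[180:370,230:430]; cv2.imwrite('pics/sidec.png',cv2.resize(c,None,fx=3,fy=3,interpolation=cv2.INTER_CUBIC))
E
```

```text
(262, 205) [ 20 119 158]
(350, 280) [ 20 118 155]
(300, 285) [ 20 118 168]
(365, 240) [ 20 118 167]
(230, 300) [ 13  57 169]
(390, 270) [ 13  59 168]
(270, 225) [ 13 185 113]
```

View pics/topc.png

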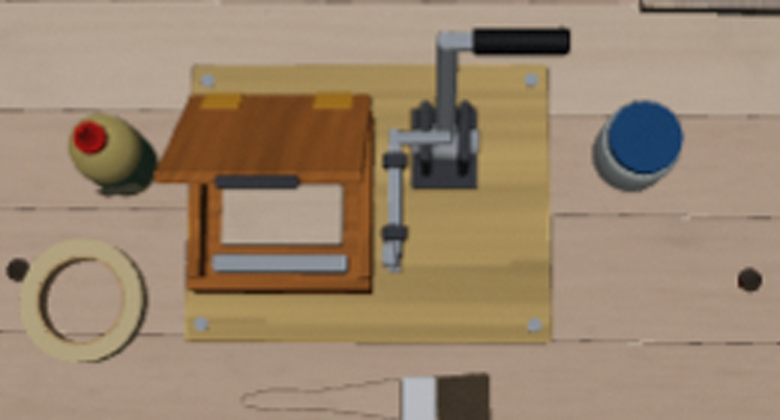

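View pics/sidec.png

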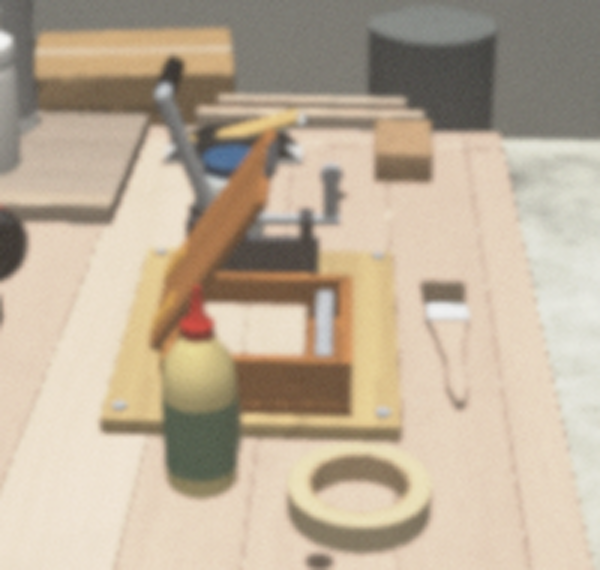

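The top crop shows the base with corners near crop pixels (192,66), (548,66), (550,342) and (186,341). The cover is open at about 0.9 rad, the catch tab sits at (394,255) and the black grip at (520,41). The side view shows the bottle just left of the cover.

Run:
```python
from plant import *
from h import *
i=camera_info("top")
im=cv2.imread('pics/top0.png');hsv=cv2.cvtColor(im,cv2.COLOR_BGR2HSV)
m=cv2.inRange(hsv,(17,90,100),(24,160,255)); m[:, :240]=0; m[:,385:]=0; m[:195]=0; m[300:]=0
m=cv2.morphologyEx(m,cv2.MORPH_OPEN,np.ones((3,3)))
n,l,st,_=cv2.connectedComponentsWithStats(m); k=1+np.argmax(st[1:,4]); print(st[k])
# far side line & near side & right & left edges: use hull cast to z=.018
pts=np.argwhere(l==k)[:,::-1]
W=np.array([onz(i,p,0.018)[:2] for p in cv2.convexHull(pts.astype(np.int32))[:,0].astype(float)])
r=cv2.minAreaRect((W*1000).astype(np.float32));print(r)
C=np.array([onz(i,(190+a/3-1/3,180+b/3-1/3),0.018)[:2] for a,b in[(192,66),(548,66),(550,342),(186,341)]])
L=np.array([[.12,.15],[.12,-.16],[-.12,-.16],[-.12,.15]])
print(C)
A=L-L.mean(0);B=C-C.mean(0)
th=np.arctan2((A[:,0]*B[:,1]-A[:,1]*B[:,0]).sum(),(A*B).sum());c,s=np.cos(th),np.sin(th)
Rm=np.array([[c,-s],[s,c]]);t=C.mean(0)-Rm@L.mean(0);print("pose",t,th,"res mm",1000*(L@Rm.T+t-C))
np.save('press.npy',[t[0],t[1],th])
def w(p): return np.r_[Rm@np.array(p[:2])/1000+t,p[2]/1000]
S=camera_info("side")
lev=lambda q,y:(40+140*np.sin(.35-q),y,75+140*np.cos(.35-q))
for n,p in dict(hinge=(74,65,72),shaft=(-60,-30,110),tab=(-60,-30,154),pivot=(40,-70,75),grip=lev(0,-125),gripend=lev(0,-158),gripstart=lev(0,-88),gripQ=lev(1.05,-125)).items():
    print(n,w(p).round(3),proj(i,w(p)).round(1),((proj(i,w(p))-[190,180])*3).round(),((proj(S,w(p))-[230,180])*3).round())
for q in np.arange(.8,1.35,.05):
    def cv(r,n,y): return w((74-r*np.cos(q)+n*np.sin(q),y,72+r*np.sin(q)+n*np.cos(q)))
    print(round(q,2),[((proj(i,cv(156,8,y))-[190,180])*3).round() for y in(140,-10)],[((proj(S,cv(156,8,y))-[230,180])*3).round() for y in(140,-10)])
def tp(a,b,z): return onz(i,(190+a/3-1/3,180+b/3-1/3),z)
print('bottle top',tp(90,137,.166),'base?',tp(110,160,.083));print('jar top',tp(646,137,.086),'tape',tp(84,300,.024),'brush tip',tp(490,390,.014),tp(245,400,.014))
```

```text
[ 252  202  122   92 4754]
((530.4097900390625, 6.1474761962890625), (234.46665954589844, 307.2516174316406), 0.9095744490623474)
[[ 0.64762492  0.16246929]
 [ 0.65053483 -0.14652134]
 [ 0.41394323 -0.14755899]
 [ 0.40991804  0.1576924 ]]
pose [0.530447 0.01152 ] 0.011652430140169387 res mm [[ 1.06610108  0.43879064]
 [ 1.76836264 -0.54954267]
 [-1.62374405 -2.30840645]
 [-1.21071967  2.41915849]]
hinge [0.604 0.077 0.072] [283.3 213.9] [280. 102.] [166. 307.]
shaft [ 0.471 -0.019  0.11 ] [321.2 266.8] [393. 260.] [330. 219.]
tab [ 0.471 -0.019  0.154] [320.6 264.9] [392. 255.] [331. 173.]
pivot [ 0.571 -0.058  0.075] [338.1 227.2] [444. 142.] [220. 234.]
grip [ 0.62  -0.112  0.207] [364.4 193.9] [523.  42.] [170.  76.]
gripend [ 0.62  -0.145  0.207] [379.8 193.9] [569.  42.] [174.  64.]
gripstart [ 0.619 -0.075  0.207] [347.2 194. ] [472.  42.] [165.  90.]
gripQ [ 0.482 -0.114  0.182] [364.4 259.1] [523. 237.] [322. 103.]
0.8 [array([155., 206.]), array([363., 206.])] [array([287., 218.]), array([294., 143.])]
0.85 [array([154., 197.]), array([363., 197.])] [array([279., 212.]), arr
[... 387 characters left out ...]
ray([150., 146.]), array([362., 146.])] [array([233., 186.]), array([247., 114.])]
1.15 [array([149., 135.]), array([362., 135.])] [array([224., 182.]), array([238., 110.])]
1.2 [array([149., 124.]), array([361., 124.])] [array([214., 179.]), array([229., 107.])]
1.25 [array([149., 113.]), array([361., 113.])] [array([203., 176.]), array([220., 104.])]
1.3 [array([149., 102.]), array([361., 102.])] [array([193., 173.]), array([211., 102.])]
bottle top [0.55538183 0.20883319 0.166     ] base? [0.55245877 0.21375819 0.083     ]
jar top [ 0.57569879 -0.21854066  0.086     ] tape [0.44254351 0.24468071 0.024     ] brush tip [ 0.37358121 -0.09795797  0.014     ] [0.36181731 0.1067263  0.014     ]
```

```bash
cat >> h.py <<'E'
def press():
    x,y,th=np.load('press.npy');return x,y,th
def p2w(p):
    x,y,th=press();c,s=np.cos(th),np.sin(th)
    return np.array([x+(c*p[0]-s*p[1])/1000,y+(s*p[0]+c*p[1])/1000,p[2]/1000])
def w2p(P):
    x,y,th=press();c,s=np.cos(th),np.sin(th);d=np.array(P[:2])-[x,y]
    return np.array([c*d[0]+s*d[1],-s*d[0]+c*d[1],P[2]])*1000
def goal(): 
    th=press()[2];c,s=np.cos(th),np.sin(th)
    return np.array([[c,s,0],[s,-c,0],[0,0,-1]])
def rem(s,p):
    "remaining shift (tool axes) and turn to put TCP at press mm point p"
    M=q2R(s['tool_rot']); d=M.T@(p2w(p)-s['tool_pos'])
    rv=R.from_matrix(M.T@goal()).as_rotvec()
    print('t',round(s['time'],2),'TCP press mm',w2p(s['tool_pos']).round(1),'F',s['contact_force'].round(1),'w',round(s['gripper_width'],3))
    print('shift',d.round(4),'turn',rv.round(3),'j',s['joint_pos'].round(2))
E
python3 -m inch '0 0 -0.03 0 0 -0.123 1;0 0 -0.03 0 0 -0.123 1;0 0 -0.03 0 0 -0.123 1;0 0 -0.03 0 0 -0.123 1;0 0 0 0 0 -0.123 1;0 0 0 0 0 -0.123 1;0 0 0 0 0 -0.123 1;0 0 0 0 0 -0.123 1;0 0 0 0 0 -0.123 1;0 0 0 0 0 -0.123 1'
python3 -c "
from plant import *;from h import *
rem(state(),(20,60,330))"
```

```text
time: 0.98
tool_pos: [0.213, -0.5874, 0.3508]
tool_rot: [-0.0, 1.0, 0.007, -0.0]
contact_force: [-0.6, -0.4, 0.5]
gripper_width: 0.0
t 0.98 TCP press mm [-324.4 -595.2  350.8] F [-0.6 -0.4  0.5] w 0.0
shift [ 0.3454 -0.6547  0.0213] turn [-0.001  0.     0.001] j [-1.34  0.01  1.46 -0.    1.67 -1.36]
```

```bash
python3 -m inch '0.017 -0.033 0 0 0 0 1;0.017 -0.033 0 0 0 0 1;0.017 -0.033 0 0 0 0 1;0.017 -0.033 0 0 0 0 1;0.017 -0.033 0 0 0 0 1;0.017 -0.033 0 0 0 0 1;0.017 -0.033 0 0 0 0 1;0.017 -0.033 0 0 0 0 1;0.017 -0.033 0 0 0 0 1;0.017 -0.033 0 0 0 0 1'
python3 -c "
from plant import *;from h import *
rem(state(),(20,60,330))"
```

```text
time: 1.82
tool_pos: [0.381, -0.2546, 0.351]
tool_rot: [-0.0, 1.0, 0.003, 0.0]
contact_force: [0.9, -0.4, 0.4]
gripper_width: 0.002
t 1.82 TCP press mm [-152.5 -264.4  351. ] F [ 0.9 -0.4  0.4] w 0.002
shift [ 0.1709 -0.3252  0.0211] turn [-0.    -0.    -0.005] j [-0.75 -0.4   1.81  0.    1.73 -0.76]
```

```bash
python3 -m inch '0.017 -0.033 0 0 0 0 1;0.017 -0.033 0 0 0 0 1;0.017 -0.033 0 0 0 0 1;0.017 -0.033 0 0 0 0 1;0.017 -0.033 0 0 0 0 1;0.017 -0.033 0 0 0 0 1;0.017 -0.033 0 0 0 0 1;0.017 -0.033 0 0 0 0 1;0.017 -0.033 0 0 0 0 1;0.017 -0.033 0 0 0 0 1'
python3 -c "
from plant import *;from h import *
s=state()
rem(s,(20,60,230))
cv2.imwrite('pics/side1.png',cv2.resize(grab_frame('side')[100:400,200:500],None,fx=2,fy=2))
cv2.imwrite('pics/wrist1.png',grab_frame('wrist'))
"
```

```text
time: 2.65
tool_pos: [0.5487, 0.0768, 0.3509]
tool_rot: [0.0, 1.0, 0.004, -0.0]
contact_force: [1.1, -0.1, 0.2]
gripper_width: -0.004
t 2.65 TCP press mm [ 19.   65.  350.9] F [ 1.1 -0.1  0.2] w -0.004
shift [0.001  0.005  0.1209] turn [ 0.     0.    -0.004] j [ 0.   -0.16  1.62 -0.    1.68 -0.  ]
```

View pics/side1.png

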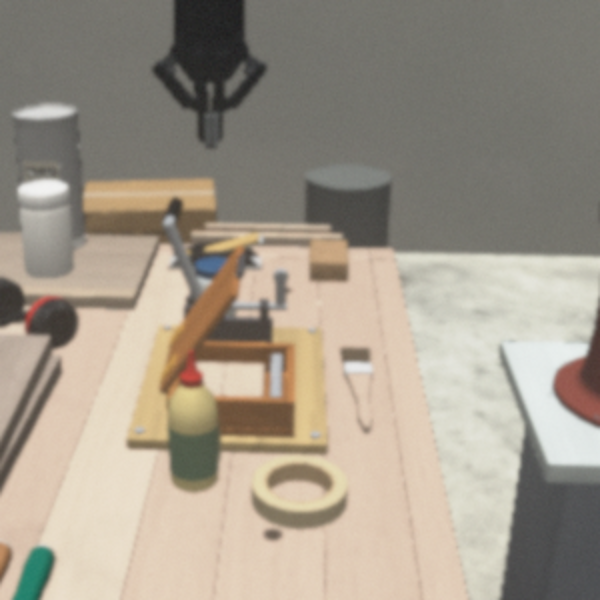

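View pics/wrist1.png

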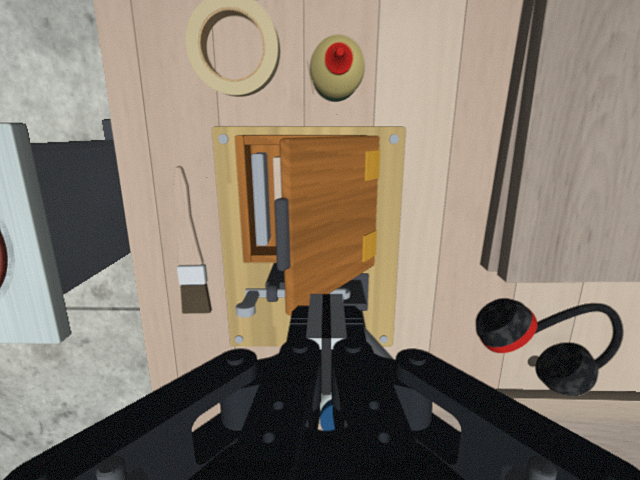

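The wrist picture shows the press base from (214,126) to (405,126), the cover open and the catch tab at (246,302). I check the pose against this view while the arm stands still.

```bash
python3 -c "
from plant import *;from h import *
i=camera_info('wrist')
for uv,n in (((214,126),(-120,150)),((405,126),(120,150)),((229,347),(-120,-160)),((393,347),(120,-160))): print(n,w2p(onz(i,uv,.018)).round(1))
print('tab',proj(i,p2w((-60,-30,154))).round(),proj(i,p2w((-60,-30,164))).round())
for q in (.85,.9,.95,1.0):
  print(q,[proj(i,p2w((74-156*np.cos(q)+8*np.sin(q),y,72+156*np.sin(q)+8*np.cos(q)))).round() for y in(140,-10)])
"
```

```text
(-120, 150) [-117.8  144.5   18. ]
(120, 150) [115.4 144.6  18. ]
(-120, -160) [-123.3 -165.1   18. ]
(120, -160) [ 117.5 -164.7   18. ]
tab [247. 306.] [245. 311.]
0.85 [array([271., 131.]), array([278., 307.])]
0.9 [array([278., 131.]), array([285., 310.])]
0.95 [array([286., 131.]), array([292., 312.])]
1.0 [array([295., 131.]), array([299., 314.])]
```

```bash
python3 -m inch '-0.002 0 0.03 0 0 0 1;-0.002 0 0.03 0 0 0 1;-0.002 0 0.03 0 0 0 1;-0.002 0 0.03 0 0 0 1;0 0 0.015 0 0 0 1;0 0 0 0 0 0 1'
python3 -c "
from plant import *;from h import *
s=state()
rem(s,(8,60,191))"
```

```text
time: 3.25
tool_pos: [0.5371, 0.0741, 0.2107]
tool_rot: [0.0, 1.0, 0.003, -0.005]
contact_force: [-0.7, 0.3, -0.6]
gripper_width: -0.001
t 3.25 TCP press mm [  7.4  62.5 210.7] F [-0.7  0.3 -0.6] w -0.001
shift [0.0008 0.0025 0.0197] turn [ 0.     0.01  -0.005] j [ 0.   -0.13  1.82 -0.    1.46 -0.01]
```

```bash
python3 -m inch '0 0 0.010 0 0 0 1;0 0 0.010 0 0 0 1;-0.006 0 0.005 0 0 0 1;-0.006 0 0.005 0 0 0 1;-0.006 0 0.005 0 0 0 1;-0.006 0 0.006 0 0 0 1;-0.006 0 0.006 0 0 0 1;-0.006 0 0.008 0 0 0 1'
python3 -c "
from plant import *;from h import *
s=state()
rem(s,(-43,60,134))"
```

```text
time: 3.92
tool_pos: [0.5041, 0.0746, 0.1615]
tool_rot: [-0.0, 1.0, 0.004, 0.001]
contact_force: [-0.8, -0.6, 2.2]
gripper_width: 0.001
t 3.92 TCP press mm [-25.6  63.4 161.5] F [-0.8 -0.6  2.2] w 0.001
shift [-0.0174  0.0034  0.0275] turn [-0.    -0.001 -0.005] j [ 0.   -0.18  1.95  0.    1.37 -0.01]
```

```bash
python3 -m inch '-0.004 0 0.007 0 0 0 1;-0.004 0 0.007 0 0 0 1;-0.004 0 0.007 0 0 0 1;-0.004 0 0.007 0 0 0 1;-0.003 0 0.009 0 0 0 1;-0.003 0 0.009 0 0 0 1;-0.003 0 0.009 0 0 0 1;-0.002 0 0.009 0 0 0 1;-0.001 0 0.007 0 0 0 1;-0.001 0 0.005 0 0 0 1'
python3 -c "
from plant import *;from h import *
s=state()
rem(s,(-57,60,80))"
```

```text
time: 4.75
tool_pos: [0.4749, 0.0743, 0.084]
tool_rot: [-0.0, 1.0, 0.003, -0.001]
contact_force: [0.3, 0.0, 0.5]
gripper_width: 0.0
t 4.75 TCP press mm [-54.8  63.4  84. ] F [0.3 0.  0.5] w 0.0
shift [-0.0021  0.0034  0.004 ] turn [-0.     0.001 -0.005] j [ 0.   -0.16  2.07  0.    1.23 -0.01]
```

```bash
python3 -m inch '0 0 0.002 0 0 0 1;0 0 0.002 0 0 0 1;0 0 0.002 0 0 0 1;0 0 0 0 0 0 1'
python3 -c "
from plant import *;from h import *
s=state()
rem(s,(-57,60,80))
cv2.imwrite('pics/side2.png',cv2.resize(grab_frame('side')[150:400,200:450],None,fx=2,fy=2))
"
```

```text
time: 5.08
tool_pos: [0.4758, 0.0743, 0.08]
tool_rot: [0.0, 1.0, 0.004, 0.0]
contact_force: [-1.5, 0.4, 5.2]
gripper_width: -0.0
t 5.08 TCP press mm [-53.9  63.4  80. ] F [-1.5  0.4  5.2] w -0.0
shift [-0.0031  0.0034  0.    ] turn [ 0.    -0.    -0.005] j [ 0.   -0.15  2.07 -0.    1.22 -0.01]
```

View pics/side2.png

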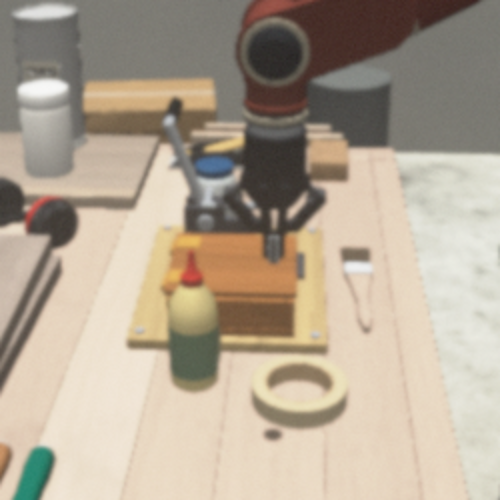

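```bash
python3 -m inch '0 0 0.002 0 0 0 1;0 0 0.001 0 0 0 1;0 0 0 0 0 0 1;0 0 0 0 0 0 1;0 0 0 0 0 0 1'
python3 -m inch '0 0 -0.010 0 0 0 1;0 0 -0.03 0 0 0 1;0 0 -0.04 0 0 0 1;0 0 -0.04 0 0 0 1;0 0 -0.04 0 0 0 1;0 0 0 0 0 0 1'
python3 -c "
from plant import *;from h import *
s=state()
rem(s,(-60,-65,220))
cv2.imwrite('pics/top2.png',cv2.resize(grab_frame('top')[180:320,190:450],None,fx=3,fy=3))
cv2.imwrite('pics/wrist2.png',grab_frame('wrist'))
cv2.imwrite('pics/side3.png',cv2.resize(grab_frame('side')[180:370,230:430],None,fx=3,fy=3))
"
```

```text
time: 5.55
tool_pos: [0.4759, 0.0743, 0.0798]
tool_rot: [0.0, 1.0, 0.004, -0.0]
contact_force: [-10.5, -0.4, 21.3]
gripper_width: 0.001
time: 6.05
tool_pos: [0.48, 0.0743, 0.2467]
tool_rot: [0.0, 1.0, 0.004, 0.009]
contact_force: [1.2, 0.2, 1.0]
gripper_width: -0.001
t 6.05 TCP press mm [-49.7  63.4 246.7] F [1.2 0.2 1. ] w -0.001
shift [-0.0101  0.1284  0.0266] turn [ 0.    -0.017 -0.005] j [ 0.   -0.31  1.92  0.    1.52 -0.01]
```

View pics/side3.png

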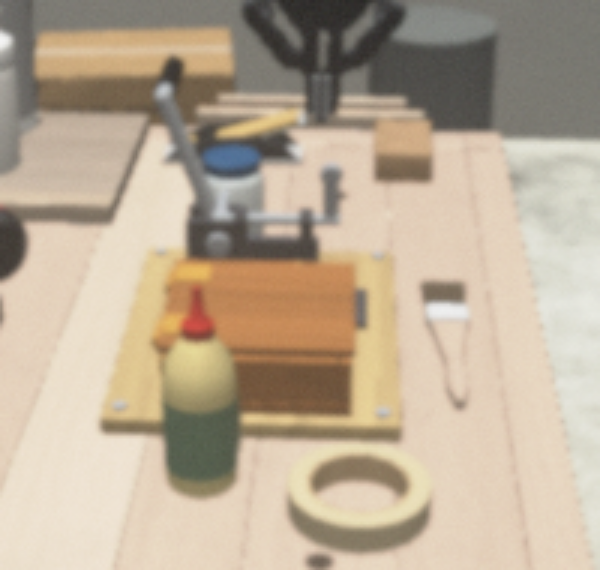

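View pics/wrist2.png

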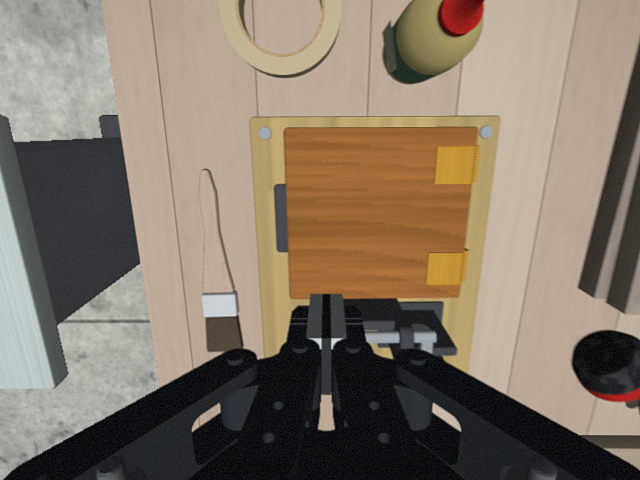

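The cover is closed flat (side crop: top face from (175,265) to (355,350)). The catch tab is still upright at (331,172), matching the prediction. Next I go to the right side of the tab.

```bash
python3 -m inch '-0.003 0.032 0 0 0 0 1;-0.003 0.032 0 0 0 0 1;-0.003 0.032 0 0 0 0 1;-0.003 0.032 0 0 0 0 1;0 0 0.03 0 0 0 1;0 0 0.03 0 0 0 1;0 0 0.03 0 0 0 1;0 0 0.012 0 0 0 1;0 0 0 0 0 0 1'
python3 -c "
from plant import *;from h import *
s=state()
rem(s,(-62,-48,144))
cv2.imwrite('pics/top3.png',cv2.resize(grab_frame('top')[180:320,190:450],None,fx=3,fy=3))
cv2.imwrite('pics/wrist3.png',grab_frame('wrist'))
"
```

```text
time: 6.95
tool_pos: [0.4605, -0.0528, 0.1285]
tool_rot: [-0.002, 1.0, 0.003, -0.005]
contact_force: [-0.9, 0.5, -0.1]
gripper_width: 0.001
t 6.95 TCP press mm [-70.7 -63.5 128.5] F [-0.9  0.5 -0.1] w 0.001
shift [ 0.0085 -0.0156 -0.0155] turn [-0.003  0.01  -0.005] j [-0.27 -0.25  2.07  0.    1.33 -0.28]
```

View pics/wrist3.png

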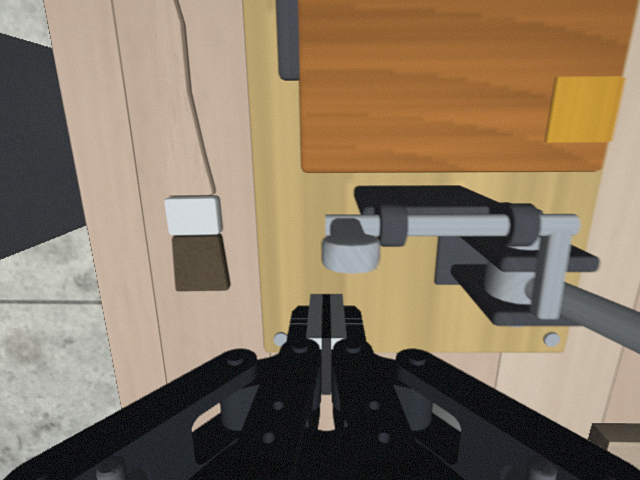

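The round tab end is at (350,250) and the finger tips at (326,300), so the tool has to go about 9 mm further +x.

```bash
python3 -c "
from plant import *;from h import *
i=camera_info('wrist')
for z in(.15,.16): print(w2p(onz(i,(350,240),z)),w2p(onz(i,(350,262),z)))
"
python3 -m inch '0.008 0 -0.016 0 0 0 1;0 0 0 0 0 0 1;0 -0.005 0 0 0 0 1;0 -0.005 0 0 0 0 1;0 -0.004 0 0 0 0 1;0 -0.003 0 0 0 0 1;0 0 0 0 0 0 1'
python3 -c "
from plant import *;from h import *
s=state()
rem(s,(-62,-44,144))"
```

```text
[-58.28014485 -27.13646753 150.        ] [-58.16083904 -35.47424552 150.        ]
[-58.92630415 -24.10453014 160.        ] [-58.81645235 -31.78160731 160.        ]
time: 7.63
tool_pos: [0.4718, -0.0359, 0.1499]
tool_rot: [-0.0, 1.0, 0.004, -0.0]
contact_force: [-1.0, -0.1, 0.1]
gripper_width: 0.002
t 7.63 TCP press mm [-59.2 -46.8 149.9] F [-1.  -0.1  0.1] w 0.002
shift [-0.0028 -0.0027  0.0059] turn [-0.     0.001 -0.004] j [-0.23 -0.26  2.04  0.    1.36 -0.24]
```

```bash
python3 -m inch '0 -0.005 0.002 0 0 0 1;0 -0.005 0.001 0 0 0 1;0 -0.005 0.002 0 0 0 1;0 -0.005 0.002 0 0 0 1;0 -0.005 0.003 0 0 0 1;0 -0.003 0.002 0 0 0 1;0 0 0 0 0 0 1'
python3 -c "
from plant import *;from h import *
s=state()
rem(s,(-60,-11,131))"
```

```text
time: 8.22
tool_pos: [0.4717, -0.0079, 0.1376]
tool_rot: [-0.0, 1.0, 0.004, -0.0]
contact_force: [0.8, -0.8, -0.2]
gripper_width: -0.002
t 8.22 TCP press mm [-59.  -18.7 137.6] F [ 0.8 -0.8 -0.2] w -0.002
shift [-0.001  -0.0077  0.0066] turn [-0.001  0.001 -0.004] j [-0.17 -0.25  2.05  0.    1.34 -0.18]
```

```bash
python3 -m inch '0 -0.003 0.003 0 0 0 1;0 -0.003 0.003 0 0 0 1;0 -0.002 0.003 0 0 0 1;0 -0.002 0.002 0 0 0 1;0 -0.001 0.002 0 0 0 1;0 0 0 0 0 0 1'
python3 -c "
from plant import *;from h import *
s=state()
rem(s,(-60,-11,131))
cv2.imwrite('pics/wrist4.png',grab_frame('wrist'))"
```

```text
time: 8.72
tool_pos: [0.4717, 0.0024, 0.1247]
tool_rot: [-0.0, 1.0, 0.004, -0.0]
contact_force: [0.9, -0.6, 0.0]
gripper_width: 0.0
t 8.72 TCP press mm [-58.9  -8.4 124.7] F [ 0.9 -0.6  0. ] w 0.0
shift [-0.0011  0.0026 -0.0063] turn [-0.     0.001 -0.005] j [-0.15 -0.23  2.06  0.    1.31 -0.16]
```

View pics/wrist4.png

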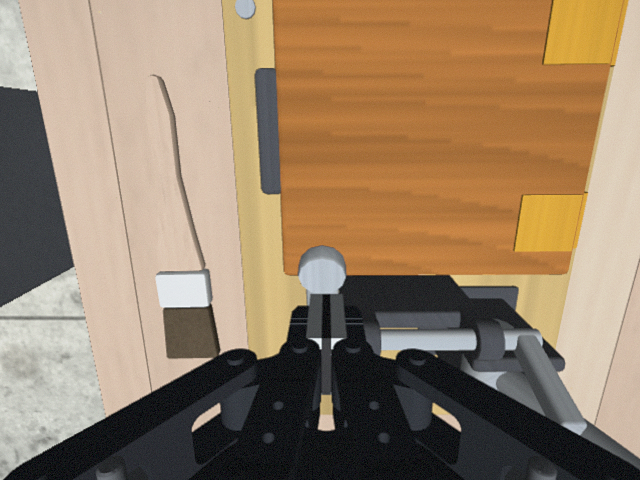

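```bash
python3 -m inch '0 -0.003 0.001 0 0 0 1;0 -0.003 0.001 0 0 0 1;0 -0.003 0.001 0 0 0 1;0 0 0 0 0 0 1;0 0 0 0 0 0 1'
python3 -c "
from plant import *;from h import *
s=state()
rem(s,(-60,-11,131))
cv2.imwrite('pics/wrist5.png',grab_frame('wrist'))
cv2.imwrite('pics/side5.png',cv2.resize(grab_frame('side')[180:370,230:430],None,fx=3,fy=3))"
```

```text
time: 9.18
tool_pos: [0.4729, 0.0092, 0.1245]
tool_rot: [0.003, 1.0, 0.004, 0.001]
contact_force: [-2.1, -9.4, 8.5]
gripper_width: 0.002
t 9.18 TCP press mm [-57.5  -1.7 124.5] F [-2.1 -9.4  8.5] w 0.002
shift [-0.0024  0.0094 -0.0064] turn [ 0.006 -0.002 -0.004] j [-0.13 -0.23  2.06 -0.01  1.31 -0.14]
```

View pics/side5.png

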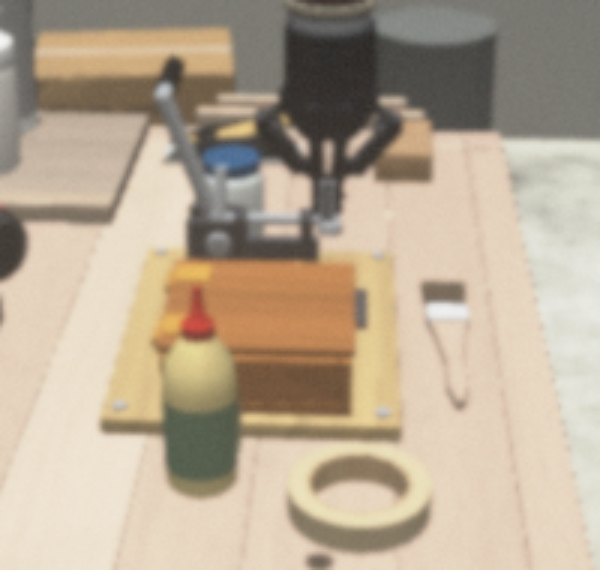

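View pics/wrist5.png

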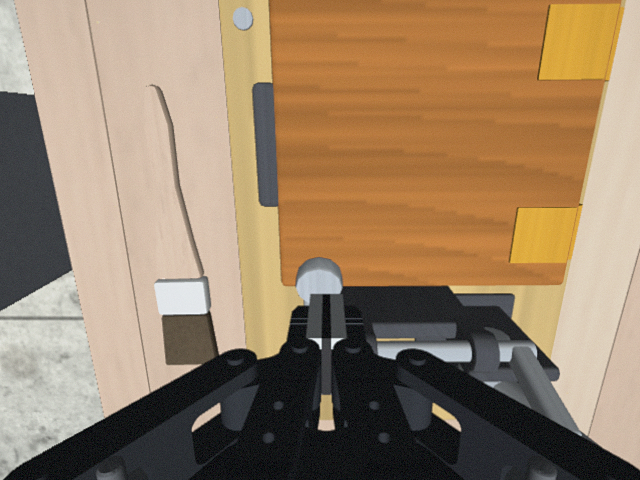

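The contact force of 9 N is well above the 2 N friction, so the tab is at its stop. The side crop shows it lying low at (325,225). I lift off, look again, and head for the grip.

```bash
python3 -m inch '0 0.002 -0.01 0 0 0 1;0 0.004 -0.03 0 0 0 1;0 0 -0.04 0 0 0 1;0 0 -0.04 0 0 0 1;0 0.01 -0.04 0 0 0 1;0.01 0.02 -0.02 0 0 0 1;0.02 0.02 0 0 0 0 0.5;0.03 0.02 0 0 0 0 0;0.03 0.02 0 0 0 0 0;0.03 0.02 0 0 0 0 0'
python3 -c "
from plant import *;from h import *
s=state()
rem(s,(88,-125,300))
cv2.imwrite('pics/top6.png',cv2.resize(grab_frame('top')[180:320,190:450],None,fx=3,fy=3))
cv2.imwrite('pics/side6.png',cv2.resize(grab_frame('side')[180:370,230:430],None,fx=3,fy=3))"
```

```text
time: 10.12
tool_pos: [0.5937, -0.1042, 0.3025]
tool_rot: [-0.001, 1.0, 0.004, 0.0]
contact_force: [0.1, -0.5, 0.4]
gripper_width: 0.557
t 10.12 TCP press mm [  61.9 -116.5  302.5] F [ 0.1 -0.5  0.4] w 0.557
shift [0.0261 0.0084 0.0025] turn [-0.001 -0.    -0.004] j [-0.3  -0.03  1.58  0.    1.59 -0.31]
```

View pics/side6.png

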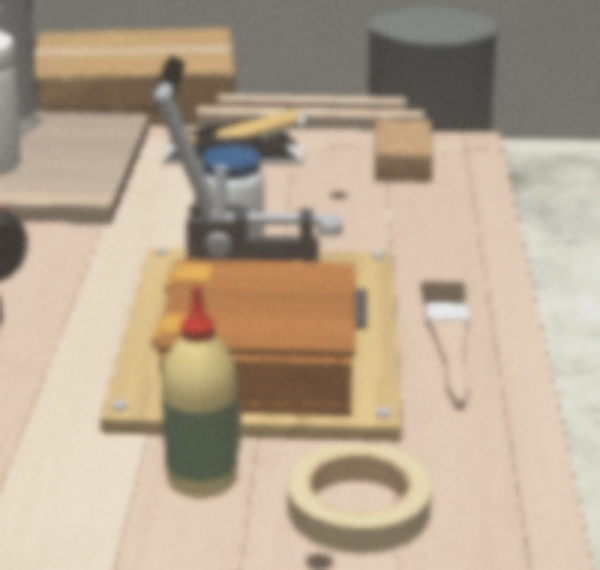

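View pics/top6.png

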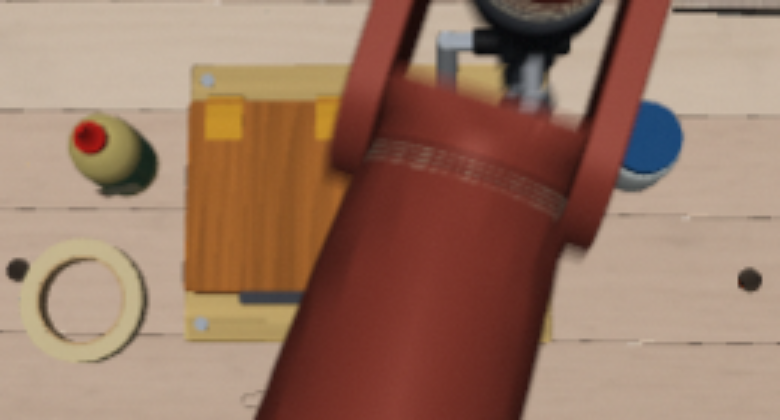

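The catch lies flipped at (330,225) in the side crop, its far arm standing up at (220,175). The cover is closed and the bystanders have not moved. Now the grip.

```bash
python3 -m inch '0.013 0.004 0 0 0 0 0;0.013 0.004 0 0 0 0 0;0 0 0.02 0 0 0 0;0 0 0.02 0 0 0 0;0 0 0 0 0 0 0;0 0 0 0 0 0 0'
python3 -c "
from plant import *;from h import *
s=state()
rem(s,(88,-125,188))
i=camera_info('wrist')
print([proj(i,p2w((88,y,207))) for y in (-88,-125,-158)])
cv2.imwrite('pics/wrist7.png',grab_frame('wrist'))"
```

```text
time: 10.72
tool_pos: [0.6176, -0.1108, 0.2608]
tool_rot: [-0.001, 1.0, 0.004, -0.002]
contact_force: [-0.0, -0.3, 0.3]
gripper_width: 0.998
t 10.72 TCP press mm [  85.7 -123.3  260.8] F [-0.  -0.3  0.3] w 0.998
shift [0.0025 0.0018 0.0728] turn [-0.002  0.003 -0.004] j [-0.3   0.05  1.57  0.    1.53 -0.3 ]
[array([329.90406699, 205.80187221]), array([330.00940951, 269.98784738]), array([330.09564601, 321.87346167])]
```

View pics/wrist7.png

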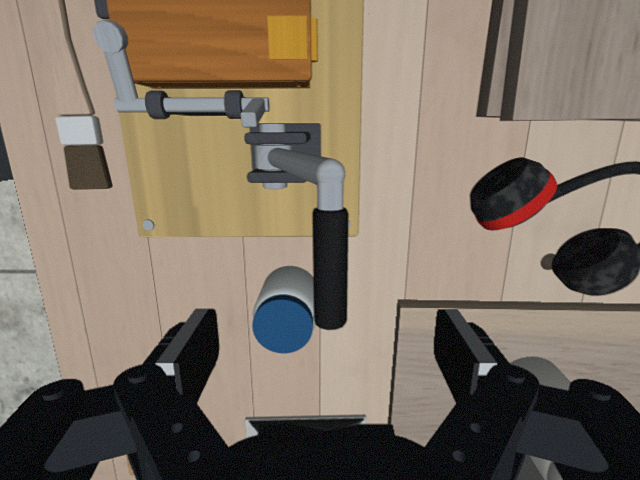

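The grip spans (330,208) to (330,328), matching the prediction. The flipped tab shows at (109,36). I descend around the grip.

```bash
python3 -m inch '0.001 0.001 0.02 0 0 0 0;0.001 0.001 0.02 0 0 0 0;0 0 0.018 0 0 0 0;0 0 0.013 0 0 0 0;0 0 0 0 0 0 0;0 0 0 0 0 0 1;0 0 0 0 0 0 1;0 0 0 0 0 0 1'
python3 -c "
from plant import *;from h import *
s=state()
rem(s,(88,-125,188))"
```

```text
time: 11.43
tool_pos: [0.6217, -0.1139, 0.1936]
tool_rot: [0.0, 1.0, 0.004, 0.002]
contact_force: [0.7, 0.3, -0.1]
gripper_width: 0.605
t 11.43 TCP press mm [  89.8 -126.5  193.6] F [ 0.7  0.3 -0.1] w 0.605
shift [-0.0018 -0.0015  0.0056] turn [ 0.001 -0.003 -0.005] j [-0.3   0.09  1.64  0.    1.41 -0.31]
```

```bash
python3 -m inch '-0.001 0 0.005 0 0 0 1;0 0 0 0 0 0 1;0 0 0 0 0 0 1;0 0 0 0 0 0 1;0 0 0 0 0 0 1'
python3 -c "
from plant import *;from h import *
s=state()
rem(s,(88,-125,188))
cv2.imwrite('pics/wrist8.png',grab_frame('wrist'))"
```

```text
time: 11.85
tool_pos: [0.6196, -0.1137, 0.1864]
tool_rot: [-0.0, 1.0, 0.004, -0.0]
contact_force: [-1.6, 0.1, 0.9]
gripper_width: 0.214
t 11.85 TCP press mm [  87.7 -126.2  186.4] F [-1.6  0.1  0.9] w 0.214
shift [ 0.0003 -0.0012 -0.0016] turn [-0.     0.    -0.005] j [-0.3   0.09  1.64 -0.    1.4  -0.31]
```

View pics/wrist8.png

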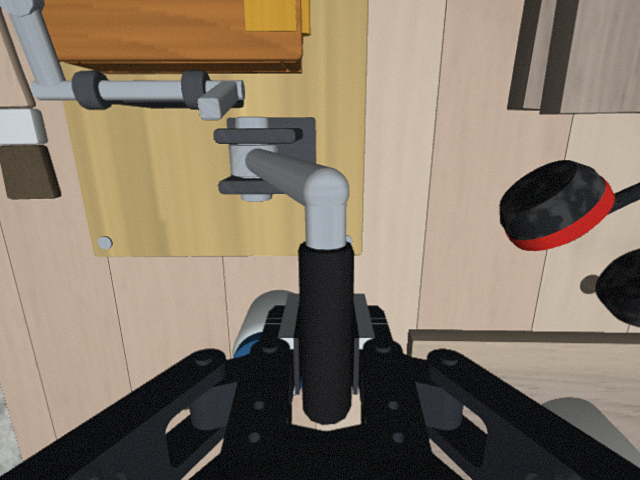

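The grip sits between the pads (rows 245–420), width 18 mm. Now I pull along the arc.

```bash
python3 -m inch '-0.010 0 -0.003 0 0 0 1;-0.010 0 -0.003 0 0 0 1;-0.010 0 -0.002 0 0 0 1;-0.011 0 -0.001 0 0 0 1;-0.010 0 0 0 0 0 1;-0.011 0 0 0 0 0 1;-0.010 0 0.001 0 0 0 1;-0.010 0 0.002 0 0 0 1;0 0 0 0 0 0 1'
python3 -c "
from plant import *;from h import *
s=state()
rem(s,(-14.5,-125,184));p=w2p(s['tool_pos'])
print('q',.35-np.arctan2(p[0]-40,p[2]+20-75),'r',np.hypot(p[0]-40,p[2]+20-75))"
```

```text
time: 12.65
tool_pos: [0.5419, -0.1147, 0.1968]
tool_rot: [0.001, 1.0, 0.003, 0.008]
contact_force: [9.8, 1.5, 5.7]
gripper_width: 0.215
t 12.65 TCP press mm [  10.  -126.3  196.8] F [9.8 1.5 5.7] w 0.215
shift [-0.0247 -0.0012  0.0124] turn [ 0.002 -0.016 -0.005] j [-0.34 -0.1   1.83  0.    1.4  -0.35]
q 0.5587640024019589 r 144.93888503748565
```

```bash
python3 -m inch '-0.008 0 0.004 0 0 0 1;-0.008 0 0.004 0 0 0 1;-0.008 0 0.004 0 0 0 1;-0.009 0 0.005 0 0 0 1;-0.009 0 0.005 0 0 0 1;-0.008 0 0.006 0 0 0 1;0 0 0 0 0 0 1'
python3 -c "
from plant import *;from h import *
s=state()
rem(s,(-50,-125,162));p=w2p(s['tool_pos'])
print('q',.35-np.arctan2(p[0]-40,p[2]+20-75),'r',np.hypot(p[0]-40,p[2]+20-75))"
```

```text
time: 13.23
tool_pos: [0.4914, -0.1154, 0.1705]
tool_rot: [0.001, 1.0, 0.003, 0.006]
contact_force: [1.8, 2.9, 16.7]
gripper_width: 0.204
t 13.23 TCP press mm [ -40.6 -126.4  170.5] F [ 1.8  2.9 16.7] w 0.204
shift [-0.0096 -0.0014  0.0084] turn [ 0.003 -0.013 -0.005] j [-0.38 -0.2   1.96  0.    1.37 -0.39]
q 0.95902761044348 r 140.81360137234395
```

```bash
python3 -m inch '-0.004 0 0.004 0 0 0 1;-0.004 0 0.004 0 0 0 1;-0.002 0 0.002 0 0 0 1;0 0 0 0 0 0 1;0 0 0 0 0 0 1'
python3 -c "
from plant import *;from h import *
s=state()
rem(s,(-50,-125,162));p=w2p(s['tool_pos'])
print('q',.35-np.arctan2(p[0]-40,p[2]+20-75),'r',np.hypot(p[0]-40,p[2]+20-75))
cv2.imwrite('pics/side9.png',cv2.resize(grab_frame('side')[180:370,230:430],None,fx=3,fy=3))
cv2.imwrite('pics/wrist9.png',grab_frame('wrist'))"
```

```text
time: 13.65
tool_pos: [0.4831, -0.1156, 0.1635]
tool_rot: [0.001, 1.0, 0.003, 0.008]
contact_force: [-2.1, 5.0, 25.7]
gripper_width: 0.21
t 13.65 TCP press mm [ -48.8 -126.5  163.5] F [-2.1  5.  25.7] w 0.21
shift [-0.0012 -0.0015  0.0015] turn [ 0.003 -0.016 -0.005] j [-0.39 -0.22  1.99  0.    1.36 -0.39]
q 1.0358308700673065 r 140.21447663167623
```

View pics/side9.png

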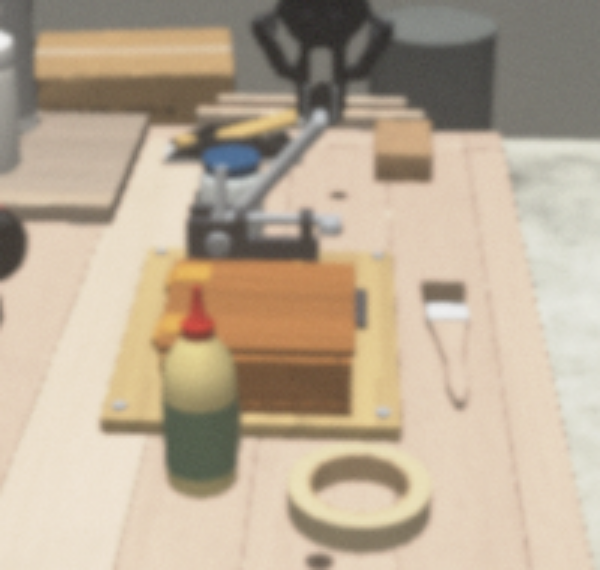

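View pics/wrist9.png

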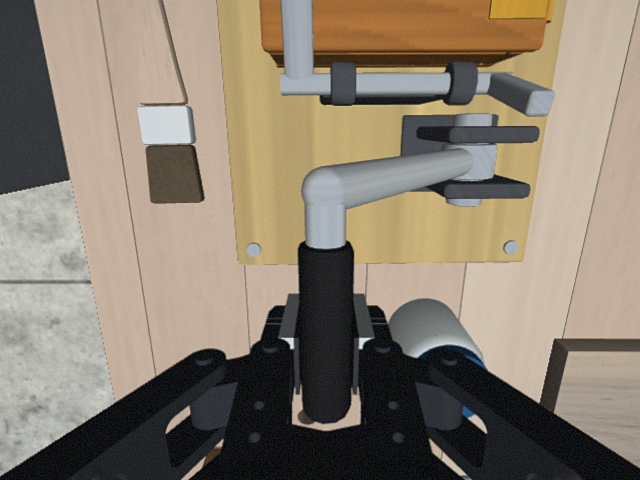

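The side crop shows the lever elbow at (320,118), leaning fully forward. The cover is closed and the catch flipped at (330,225). One settling hold with a slight extra push, then I hand in.

```bash
python3 -m inch '-0.001 0 0.001 0 0 0 1;0 0 0 0 0 0 1;0 0 0 0 0 0 1;0 0 0 0 0 0 1;0 0 0 0 0 0 1;0 0 0 0 0 0 1'
python3 -c "
from plant import *;from h import *
s=state()
rem(s,(-50,-125,162));p=w2p(s['tool_pos'])
print('q',.35-np.arctan2(p[0]-40,p[2]+20-75),s['joint_vel'].round(3))
S=camera_info('side');L=lambda q:(40+140*np.sin(.35-q),-70,75+140*np.cos(.35-q))
for q in(.9,.95,1.05):print(q,((proj(S,p2w(L(q)))-[230,180])*3).round())
job_done()"
```

```text
time: 14.25
tool_pos: [0.4825, -0.1156, 0.1629]
tool_rot: [0.001, 1.0, 0.004, 0.008]
contact_force: [-2.3, 6.0, 27.2]
gripper_width: 0.211
t 14.25 TCP press mm [ -49.4 -126.5  162.9] F [-2.3  6.  27.2] w 0.211
shift [-0.0006 -0.0015  0.0009] turn [ 0.003 -0.016 -0.005] j [-0.39 -0.22  1.99  0.    1.36 -0.39]
q 1.0419932730506494 [-0.001 -0.001  0.     0.001 -0.    -0.001]
0.9 [301. 112.]
0.95 [308. 116.]
1.05 [321. 125.]
the job is handed in; nothing more can be done
```

I closed the cover, flipped the catch to the left, pulled the lever to its end, and handed the job in at 14.25 s while still holding it. The hand-in reports no verdict, so these are only my own checks.

- **Cover:** I pushed it down slowly with shut fingers, ending at 80 mm above the bench and about 21 N. It looked flat in the pictures taken after closing, after the flip and at the end of the pull.
- **Catch:** I pushed the tab over until it met firm resistance, about 9 N each sideways and upward. The side picture shows it lying over, with its far arm clear of the lever.
- **Lever:** I pinched it by the black grip and pulled it along its arc. The tool position gives about 1.04 of 1.05 rad. The arm was still, with about 27 N of contact force. The lever's elbow in the last side picture also fits about 1.0 rad or more, though its row was about 7 enlarged pixels (2–3 camera pixels) off the prediction.
- **Bystanders:** none looked moved in the pictures. The sander and plane were only seen at a distance, and I measured none of them again at the end.

One disagreement: the top and wrist cameras placed the press up to about 5 mm apart sideways. That made no difference to any step.

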